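# Plug the peg into the bridge block and show it to the webcam

## Task

Plug the square peg upright and fully home into the square hole on top of the bridge block while the block stands on the bench, and let go of the peg. Then take the block itself, with the peg still plugged in, and hold it in the air in front of the webcam: straight above the round cork spot, its middle at the height of the lens, upright, with one of its broad arched faces square to the lens. Finish while holding it there still; do not let go, do not touch the webcam stand, and leave the round peg, the ball and the piggy bank where they are.

Things in the scene. Friction and masses are not known exactly. Their poses are not given: they have to be found in the camera images.
- bridge_mid (a point): Centre (half-way up, 30 mm above the underside) of the loose orange wooden bridge block, 140 mm long (x axis), 40 mm thick (y axis), 60 mm high (z axis up), about 0.2 kg. A half-round arch of radius 28 mm passes under its middle along y; its two broad arched faces look to +y and -y. The pillar at the +x end (x = +28 to +70 mm) is solid and, like the crown, can be gripped across the 40 mm.
- bridge_hole (a point): Middle of the mouth of the square hole in the bridge block's flat top, over the pillar at the -x end, 49 mm from the block's centre; the axes are those of the block. The blind hole is 25 mm square with sides along x and y, 25 mm deep, with a 3 mm chamfer at the mouth.
- square_peg_mid (a point): Centre (half-way up) of the loose purple square peg, 22 x 22 mm (sides along its x and y) and 70 mm tall, standing upright on the bench, z up, with a slightly chamfered foot. Fully home in the hole it stands 45 mm out of the block's top, its centre 40 mm above the block's centre.
- spot (a point): Centre of the round cork spot (56 mm across) on the fixed white base board of the webcam stand, 10 mm above the bench. The board is 8 mm thick, 110 mm wide (y) and reaches from 50 mm behind the spot (-x) to 220 mm ahead (+x); +x points from the spot towards the webcam.
- lens (a point): Front of the lens of the fixed black webcam (100 mm wide, 36 mm high) on its post, 190 mm above the bench and 170 mm from the spot along +x. The lens looks level along -x, over the spot; z up.
- round_peg_mid (a point): Centre of the loose purple round peg, 34 mm in diameter and 50 mm tall, standing upright near the square one: a bystander, not to be moved.
- ball_center (a point): Centre of the grey-white hard silicone ball, 60 mm in diameter, resting on a small fixed wooden ring (56 mm across, 12 mm high): a bystander.
- piggy_mid (a point): Middle of the white ceramic piggy bank, about 130 mm long, 90 mm wide and 110 mm high, loose: a bystander.
Not all that is in view belongs to the job. What is shaped like the part that bears square_peg_mid but orange is not meant.

How it is judged:
By the outcome, as a careful person would: the job done as asked, in the order asked, and still so for the second after the job is handed in, while the arm keeps its last pose, push and grip.
It also fails if it takes over 61 s, if anything falls off the work surface, if the arm or the gripper's body presses on something with over 40 N, if the wrist force passes 120 N, or if a joint passes its speed limit or range.

## Robot

A 6-joint arm with a two-finger parallel gripper is mounted at the origin on the work surface. World frame = base frame: x ahead of the robot, y to its left, z up, the work surface at z = 0. Lengths are in mm, angles in degrees, forces in N, time in s.
With the tool pointing down it reaches from about 350 to 850 mm from the base axis. Payload 8.1 kg.
Tool frame: the origin (TCP) lies midway between the tips of the shut fingers; the grasp point (between the pads) lies 19 mm behind it; z points along the fingers, y is the line along which they close (so a half turn about z gives the same grasp; the last joint's range is limited). The gripper opens to 85 mm and grips with 20 to 120 N. Pads are 22 mm wide; open, the fingers measure 114 mm over their backs; the gripper's body (76 mm by 85 mm) begins 54 mm behind the grasp point. The pads swing forward as they close: fully open they stand 13 mm farther back than shut.
Start: joints at [-72.273, 7.471, 85.268, -0, 87.261, -4.893], TCP at [230.794, -553.841, 231.292] pointing down, gripper open.
Joint ranges: [-169.43, 169.43], [-51.17, 129.36], [1.28, 143.12], [-76.62, 256.62], [0, 156.53], [-152.29, 152.29]. Speed limits (degrees/s): [136.94, 136.94, 159.86, 180, 180, 180].

## Interface

Orientations are given as [roll, pitch, yaw] about the fixed x, y, z axes, in that order (R = Rz(yaw) Ry(pitch) Rx(roll)).
In Python, from bench import r gives the robot as it stands. The module is installed in compiled form; this text tells all that it offers.
- The arm moves only by the tool jog_arm, never from a script. Its argument "rows" is a list of rows, each a list of 2 entries, a list of its own where there are three numbers: the shift along the tool's x, y, z in mm, then the turn, a rotation vector about the tool's x, y, z in rad. A call has 1 to 10 rows; each row is the pose to reach, as a shift and turn from the pose commanded when the call began, along the tool's axes at that moment; what a row does not reach only later rows make up. A row lasts 1/10 s, in which the tool goes at most 50 mm and 8.59 degrees, less where a joint would pass 70% of its speed; a pose out of reach is approached as far as the arm can. A call with a gripper value outside its range is refused whole. "grip" is the finger opening in mm, from 0 to 85.4, set as the call begins (left out, the last holds). The fingers move at their own pace and stop on an object; "force" is the grip in N (left out, the last holds). Time passes only in rows, so rows that repeat a pose let the fingers close. It gives the time, the measured TCP pose, the force, the opening and the grip force at its end, in the units of the state.
- r.sense(): the state, without advancing time (a new reading comes with each control period).
- r.snapshot(name): name is "scene" or "top" or "wrist"; returns (picture, depth): 480x640x3 uint8, blue, green, red; 480x640 float32, mm along the optical axis (not along the pixel's ray), 0 where there is no reading.
- r.camera_params(name): a dict with "fx", "fy", "cx", "cy" (pixels), "pose" (4x4, takes a point from camera to world coordinates); the wrist camera has in their place "tool_from_camera" (4x4, takes a point from camera to tool coordinates, whose origin is the TCP and whose axes are the flange's). Camera axes: x right, y down, z forward; pixel columns grow to the right and rows downward; lengths in mm; the calibration is good to about 2 mm. A picture is of the moment at which its call begins: read the wrist's pose just before it. camera_params takes no time and is no camera call.
- r.hand_in(): hands the job in; it is judged then, once.
The state is a dict: "time": time; "joint_pos": joint angles; "qd": joint speeds; "joint_efforts": joint torques, N m; "tool_pos": TCP position; "tcp_rot": TCP orientation; "ft_force": force on the tool from outside, world axes, zero at the start; "wrist_torque": the same for the moment, N m; "finger_gap": finger opening in mm; "grip_force": force on a finger pad.
Only numpy, scipy, OpenCV 4.12 (cv2) and the standard library are available. Lean on these libraries where they do the work, as an engineer would, in place of code of your own. Each camera call takes 0.05 s, during which the arm holds its last target. There are 200 camera calls.

## Working session

There is one attempt and no reset: what is moved stays moved. The work goes in short steps, Python scripts to look and compute and a tool call to move; the robot and the scene stay as the last step left them, time stands still between calls to the robot, and variables do not carry over. Pictures are saved under pics/ and viewed, at most 10 in all, crops included, and the job is handed in when it is done.

Besides the shell and the picture viewer there is one more tool, called after "Request:" by a JSON object that holds its "method" and its "body". jog_arm: Moves the arm, as the interface text tells. Its arguments: {"type":"object","properties":{"rows":{"type":"array"},"grip":{"type":"number"},"force":{"type":"number"}},"required":["rows"]}

```bash
mkdir -p pics; cat > h.py <<'E'
import numpy as np, cv2
from bench import r
from scipy.spatial.transform import Rotation as R
def cam(name):
    p=r.camera_params(name)
    if 'pose' in p: return p,np.array(p['pose'])
    s=r.sense(); T=np.eye(4); T[:3,:3]=R.from_euler('xyz',s['tcp_rot'],degrees=True).as_matrix(); T[:3,3]=s['tool_pos']
    return p,T@np.array(p['tool_from_camera'])
def snap(name):
    p,T=cam(name); im,d=r.snapshot(name); return im,d,p,T
def pts(d,p,T):
    v,u=np.mgrid[0:480,0:640]
    P=np.stack([(u-p['cx'])/p['fx']*d,(v-p['cy'])/p['fy']*d,d],-1)@T[:3,:3].T+T[:3,3]
    P[d<=0]=np.nan; return P
def plane(u,v,z,p,T):
    q=T[:3,:3]@np.array([(u-p['cx'])/p['fx'],(v-p['cy'])/p['fy'],1.]); o=T[:3,3]
    return o+q*(z-o[2])/q[2]
E
python3 - <<'E'
from h import *
print(r.sense())
for n in ['scene','top']:
    im,d,p,T=snap(n); cv2.imwrite(f'pics/{n}0.png',im); np.savez(f'{n}0.npz',im=im,d=d,T=T); print(n,p)
E
```

```text
{'time': 0.0, 'joint_pos': array([-7.22720719e+01,  7.51454467e+00,  8.53284122e+01, -1.89853264e-03,
        8.72616383e+01, -4.89368358e+00]), 'qd': array([-0.09088645, -0.02733138,  0.10080007, -0.04411165,  0.00419485,
       -0.0136911 ]), 'joint_efforts': array([-4.03447684e-04, -5.69404364e+01, -5.00553453e+01, -2.29592606e-04,
        1.48297870e-02, -2.14115829e-05]), 'tool_pos': array([ 230.62365152, -553.31883544,  230.258615  ]), 'tcp_rot': array([-1.79895624e+02, -7.03341665e-03,  2.26216977e+01]), 'ft_force': array([ 0.00213453, -0.66460511,  0.6943746 ]), 'wrist_torque': array([ 0.02330626,  0.01785601, -0.05048527]), 'grip_force': 0.0, 'finger_gap': 85.34560904103938}
scene {'fx': 519.1600751900673, 'fy': 519.1600751900673, 'cx': 316.17306005429225, 'cy': 237.1912777482826, 'pose': array([[-2.79280280e-01,  5.80944964e-01, -7.64529577e-01,
         1.45485755e+03],
       [ 9.60206107e-01,  1.71124746e-01, -2.20727328e-01,
         1.63556979e+02],
       [ 2.59950053e-03, -7.95750759e-01, -6.05618669e-01,
         7.91532306e+02],
       [ 0.00000000e+00,  0.00000000e+00,  0.00000000e+00,
         1.00000000e+00]])}
top {'fx': 575.514087698578, 'fy': 575.514087698578, 'cx': 316.4646258617149, 'cy': 235.67949981331043, 'pose': array([[ 3.04461241e-02, -9.79201067e-01,  2.00594873e-01,
         4.02900944e+02],
       [-9.99526887e-01, -2.89504335e-02,  1.03862286e-02,
        -7.19453590e+01],
       [-4.36289762e-03, -2.00816189e-01, -9.79619224e-01,
         1.24434325e+03],
       [ 0.00000000e+00,  0.00000000e+00,  0.00000000e+00,
         1.00000000e+00]])}
```

View pics/scene0.png

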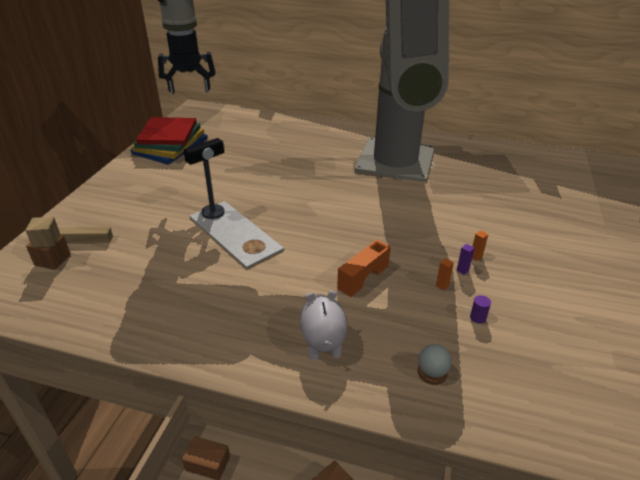

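View pics/top0.png

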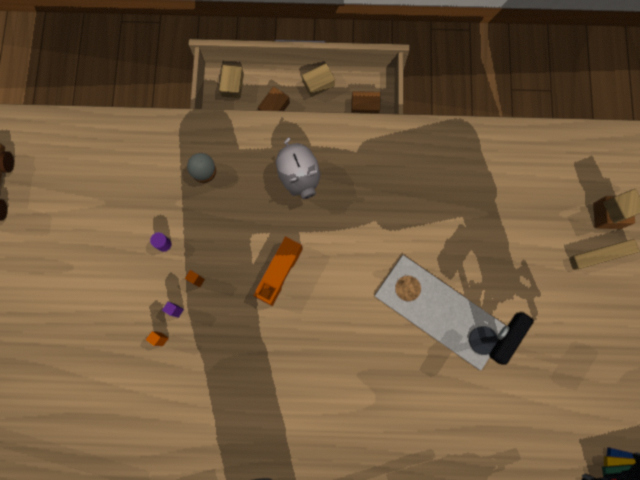

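The scene shows the orange bridge at top view (278,271), with its hole end near (266,291).

Candidates for the square peg, by top-view pixel:
- Purple square at (173,310)
- Purple round at (160,242)
- Orange squares at (194,279) and (157,339)

I choose the purple square one at (173,310). The cork spot is at (408,288) and the webcam at (512,338).

```bash
cat >> h.py <<'E'
def hue(im,lo,hi,s=120,v=40): return cv2.inRange(cv2.cvtColor(im,cv2.COLOR_BGR2HSV),(lo,s,v),(hi,255,255))
def rect(Q):
    c,wh,a=cv2.minAreaRect(Q[:,:2].astype(np.float32)); return np.round(c,1),np.round(wh,1),round(a,1)
E
python3 - <<'E'
from h import *
for n in ['top','scene']:
    z=np.load(n+'0.npz'); im,d=z['im'],z['d']; p,T=cam(n); P=pts(d,p,T)
    for nm,m in [('pur',hue(im,120,160)),('or',hue(im,3,12,200))]:
        k,l,st,c=cv2.connectedComponentsWithStats(m)
        for i in range(1,k):
            if st[i,4]<60: continue
            Q=P[l==i]; Q=Q[~np.isnan(Q[:,0])]
            if len(Q)==0 or np.median(Q[:,2])<-50: continue
            zt=np.percentile(Q[:,2],95); t=Q[Q[:,2]>zt-6]
            print(n,nm,c[i].round(),st[i,4],'ztop',zt.round(1),*rect(t),t.mean(0).round(1))
    if n=='top':
        S=P
        m=(S[...,2]>4)&(S[...,2]<16); m8=cv2.morphologyEx(m.astype(np.uint8),cv2.MORPH_OPEN,np.ones((5,5)))
        k,l,st,c=cv2.connectedComponentsWithStats(m8)
        for i in range(1,k):
            if st[i,4]>2000: print('board',c[i],rect(S[(l==i)]))
        sub=im[265:312,385:432]; w=hue(im,5,25,60); w[:265]=0;w[312:]=0;w[:,:385]=0;w[:,432:]=0
        k,l,st,c=cv2.connectedComponentsWithStats(w); i=1+st[1:,4].argmax(); print('spot',c[i],st[i],plane(*c[i],10,p,T))
        m=(S[...,2]>170)&(S[...,2]<225); m[:300]=0;m[:,:480]=0;m[375:]=0;m[:,545:]=0
        print('cam',m.sum(),rect(S[m]),S[m].mean(0))
        for nm,(u,v) in dict(pig=(298,170),ball=(201,167)).items():
            m=np.zeros_like(m); m[v-45:v+45,u-45:u+45]=1; m&=S[...,2]>15; print(nm,rect(S[m]),S[m].mean(0),np.nanmax(S[m][:,2]))
cv2.imwrite('pics/crop.png',cv2.resize(np.load('top0.npz')['im'][220:360,130:310],None,fx=4,fy=4,interpolation=2))
E
```

```text
top pur [160. 242.] 251 ztop 54.8 [627.7 275.4] [29.9 30.4] 37.2 [628.3 275.8  51.8]
top pur [172. 309.] 176 ztop 74.5 [484.4 234.6] [20.3 21.1] 61.8 [484.4 234.6  71.9]
board [434.80032534 308.09577064] (array([ 500.6, -328.6]), array([268.5, 111.5]), 56.2)
spot [407.65530303 288.02272727] [395 275  26  26 528] [ 546.7345701  -258.13078607   10.        ]
cam 1190 (array([ 443. , -413.6]), array([36.5, 99.7]), 56.3) [ 441.59362695 -411.55919226  204.63458179]
pig (array([787.4, -16.9]), array([108.5, 102.7]), 65.6) [779.72190077 -16.48916829  91.87977052] 120.33950708533621
ball (array([796.6, 199.4]), array([55.2, 59.1]), 2.0) [792.8098967  196.19148135  54.78247211] 70.90955435249248
scene pur [465. 258.] 297 ztop 70.4 [486.5 237.8] [21.9 22.3] 65.1 [487.  236.9  68.9]
scene pur [480. 309.] 375 ztop 50.7 [630.3 276.2] [33.9 29. ] 9.4 [630.6 276.9  49. ]
scene or [479. 246.] 179 ztop 66.9 [433.3 262.1] [20.4  8.3] 77.1 [433.5 263.   65.1]
scene or [379. 264.] 86 ztop 49.7 [556.8  49.3] [ 3.  43.4] 65.6 [553.   51.6  47.8]
scene or [444. 274.] 268 ztop 70.2 [552.2 196.5] [20.1 20.9] 65.2 [554.6 195.5  68.9]
scene or [359. 277.] 72 ztop 59.5 [622.5  15.9] [ 7.1 46.3] 63.3 [620.6  18.   57.2]
scene or [346. 283.] 143 ztop 53.2 [635.7  -6.8] [33.6  4. ] 63.0 [636.1  -4.4  52.3]
```

View pics/crop.png

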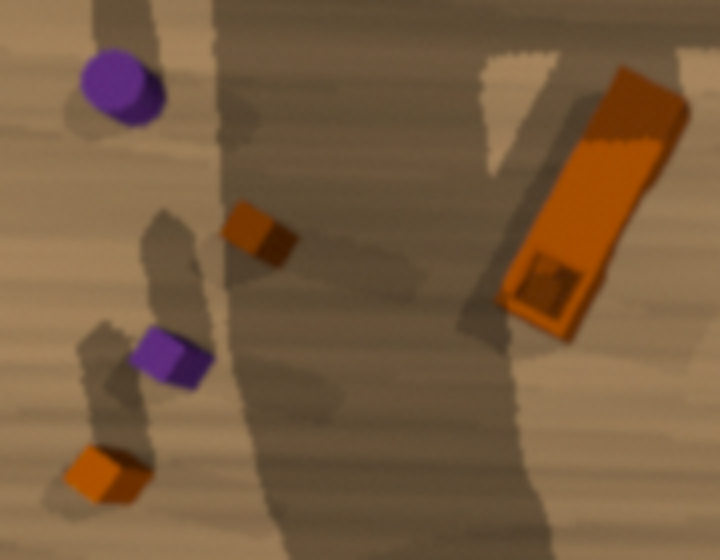

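The crop confirms it: the purple square peg is at crop (172,358), with the orange look-alikes at (258,233) and (105,475). The hole is at crop (548,285), at the block's lower-left end.

```bash
cat >> h.py <<'E'
def go(x,y,z,yaw,s=None):
    s=s or r.sense(); A=R.from_euler('xyz',s['tcp_rot'],degrees=True); B=R.from_euler('xyz',[180,0,yaw],degrees=True)
    print('shift',np.round(A.inv().apply(np.array([x,y,z])-s['tool_pos']),1),'rot',np.round((A.inv()*B).as_rotvec(),4))
def orange(im,s=150): return hue(im,3,16,s)
E
python3 - <<'E'
from h import *
z=np.load('top0.npz'); im,d=z['im'],z['d']; p,T=cam('top'); P=pts(d,p,T)
m=np.zeros((480,640),bool); m[230:310,245:310]=1
m&=(P[...,2]>52)&(P[...,2]<75)
Q=P[m]; print(m.sum(),rect(Q),Q.mean(0))
go(485.5,236,230,153.5)
E
```

```text
1173 (array([571.9,  19.5]), array([ 40.9, 139.6]), 64.4) [576.47987281  16.93153237  60.54919637]
shift [ 538.9 -630.6    1.5] rot [-7.0000e-04 -2.0000e-03 -2.2843e+00]
```

Request:
{"method": "jog_arm", "body": {"rows": [[[27, -31, -10], [0, 0, -0.13]], [[54, -63, -20], [0, 0, -0.26]], [[81, -94, -20], [0, 0, -0.39]], [[108, -126, -20], [0, 0, -0.52]], [[135, -157, -20], [0, 0, -0.65]], [[162, -189, -20], [0, 0, -0.78]], [[189, -220, -20], [0, 0, -0.91]], [[216, -252, -20], [0, 0, -1.04]], [[243, -283, -20], [0, 0, -1.17]], [[270, -315, -20], [0, 0, -1.3]]]}}

```text
time: 1.1
tool_pos: [358.9, -157.6, 251.0]
tcp_rot: [-180.0, -0.0, 97.4]
ft_force: [1.3, 0.0, 0.4]
finger_gap: 85.4
grip_force: 0.0
```

```bash
python3 -c "
from h import *
print(r.sense()); go(485.5,236,220,153.5)"
```

```text
{'time': 1.1, 'joint_pos': array([-3.12186573e+01, -2.69597385e+01,  1.13826648e+02,  3.85373761e-03,
        9.31367907e+01, -3.86052340e+01]), 'qd': array([ 58.88214429, -11.67244654,   8.13796841,   0.12438669,
         3.28084276, -15.49123288]), 'joint_efforts': array([ -7.18594149, -26.35183632, -50.47709942,  -0.19363367,
         0.29647923,   0.46091912]), 'tool_pos': array([ 358.86120593, -157.59582218,  251.02660835]), 'tcp_rot': array([-1.79999510e+02, -5.31558552e-03,  9.73867874e+01]), 'ft_force': array([1.25382367, 0.0222125 , 0.37583317]), 'wrist_torque': array([-0.07672638,  0.00890393, -0.0084572 ]), 'grip_force': 0.0, 'finger_gap': 85.42643292039918}
shift [374.  176.2  31.1] rot [ 0.000e+00 -1.000e-04 -9.794e-01]
```

Request:
{"method": "jog_arm", "body": {"rows": [[[40, 19, 3], [0, 0, -0.1]], [[80, 38, 6], [0, 0, -0.2]], [[120, 57, 9], [0, 0, -0.3]], [[160, 75, 12], [0, 0, -0.42]], [[200, 94, 16], [0, 0, -0.54]], [[240, 113, 20], [0, 0, -0.66]], [[280, 132, 24], [0, 0, -0.78]], [[320, 151, 28], [0, 0, -0.88]], [[374, 176, 31], [0, 0, -0.98]], [[374, 176, 31], [0, 0, -0.98]]], "grip": 60}}

```text
time: 2.1
tool_pos: [487.0, 237.8, 218.6]
tcp_rot: [-180.0, -0.1, 153.6]
ft_force: [-0.6, -0.7, -0.3]
finger_gap: 60.0
grip_force: 0.0
```

Request:
{"method": "jog_arm", "body": {"rows": [[[0, 0, 0], [0, 0, 0]], [[0, 0, 0], [0, 0, 0]], [[0, 0, 0], [0, 0, 0]]]}}

```text
time: 2.4
tool_pos: [487.2, 232.4, 220.5]
tcp_rot: [-180.0, 0.0, 153.1]
ft_force: [0.4, -0.4, 0.0]
finger_gap: 59.9
grip_force: 0.0
```

```bash
python3 - <<'E'
from h import *
print(r.sense()['tool_pos'])
im,d,p,T=snap('wrist'); cv2.imwrite('pics/w1.png',im); P=pts(d,p,T)
m=(hue(im,120,160)>0)
k,l,st,c=cv2.connectedComponentsWithStats(m.astype(np.uint8))
for i in range(1,k):
    if st[i,4]<200: continue
    Q=P[(l==i)]; Q=Q[Q[:,2]>40]; zt=np.nanpercentile(Q[:,2],90); t=Q[Q[:,2]>zt-5]; print(c[i],st[i,4],zt,rect(t),t.mean(0))
print(T.round(3))
E
```

```text
[487.18228553 232.35450806 220.48096753]
[324.109375 208.984375] 320 72.04614555717598 (array([482.4, 236.4]), array([18. , 18.8]), 63.6) [481.29170648 239.14023475  71.08917785]
[[ 4.53000e-01  8.50000e-01  2.70000e-01  4.17872e+02]
 [ 8.92000e-01 -4.31000e-01 -1.38000e-01  2.66818e+02]
 [-1.00000e-03  3.03000e-01 -9.53000e-01  3.64027e+02]
 [ 0.00000e+00  0.00000e+00  0.00000e+00  1.00000e+00]]
```

View pics/w1.png

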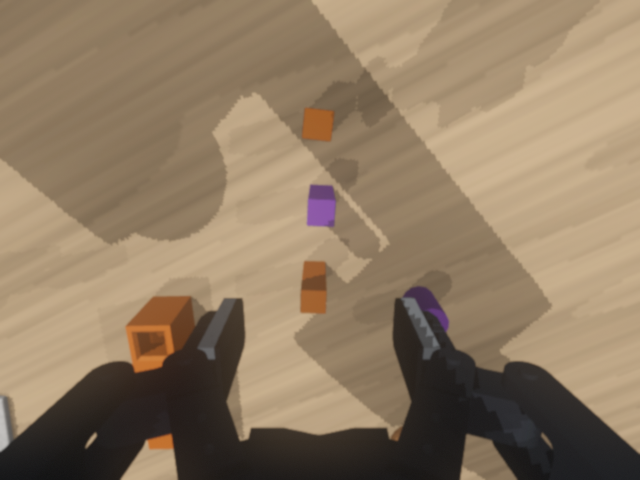

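The wrist view shows the purple peg at (321,205), between orange look-alikes at (318,125) and (314,287). The fingers close left-right, which is clear of both.

```bash
python3 -c "
from h import *
go(484.5,236.2,34,153.5)"
```

```text
shift [  4.3   2.2 186.6] rot [ 0.0001  0.0005 -0.0063]
```

Request:
{"method": "jog_arm", "body": {"rows": [[[4, 2, 30], [0, 0, -0.006]], [[4, 2, 65], [0, 0, -0.006]], [[4, 2, 100], [0, 0, -0.006]], [[4, 2, 130], [0, 0, -0.006]], [[4, 2, 155], [0, 0, -0.006]], [[4, 2, 175], [0, 0, -0.006]], [[4, 2, 187], [0, 0, -0.006]], [[4, 2, 187], [0, 0, -0.006]], [[4, 2, 187], [0, 0, -0.006]]]}}

```text
time: 3.35
tool_pos: [485.2, 237.0, 34.3]
tcp_rot: [180.0, 0.0, 153.5]
ft_force: [0.3, 0.0, -0.4]
finger_gap: 60.4
grip_force: 0.0
```

Request:
{"method": "jog_arm", "body": {"rows": [[[0, 0, 0], [0, 0, 0]], [[0, 0, 0], [0, 0, 0]], [[0, 0, 0], [0, 0, 0]], [[0, 0, 0], [0, 0, 0]], [[0, 0, 0], [0, 0, 0]], [[0, 0, 0], [0, 0, 0]], [[0, 0, 0], [0, 0, 0]]], "grip": 10, "force": 50}}

```text
time: 4.05
tool_pos: [485.4, 237.6, 34.4]
tcp_rot: [179.9, 0.1, 153.6]
ft_force: [-0.9, -1.1, 5.9]
finger_gap: 21.2
grip_force: 53.5
```

```bash
python3 -c "
from h import *
go(572,19.5,200,154.4)"
```

```text
shift [-174.7 -156.6 -165.6] rot [ 0.0012  0.0013 -0.0139]
```

Request:
{"method": "jog_arm", "body": {"rows": [[[0, 0, -40], [0, 0, 0]], [[0, 0, -85], [0, 0, 0]], [[-10, -9, -130], [0, 0, 0]], [[-40, -36, -165], [0, 0, 0]], [[-70, -63, -165], [0, 0, 0]], [[-100, -90, -165], [0, 0, -0.01]], [[-130, -118, -165], [0, 0, -0.014]], [[-155, -140, -165], [0, 0, -0.014]], [[-175, -157, -165], [0, 0, -0.014]], [[-175, -157, -165], [0, 0, -0.014]]]}}

```text
time: 5.05
tool_pos: [572.2, 15.7, 197.9]
tcp_rot: [-179.9, 0.0, 154.2]
ft_force: [-0.3, 0.7, -0.2]
finger_gap: 21.5
grip_force: 52.8
```

Request:
{"method": "jog_arm", "body": {"rows": [[[0, 0, 0], [0, 0, 0]], [[0, 0, 0], [0, 0, 0]], [[0, 0, 0], [0, 0, 0]], [[0, 0, 0], [0, 0, 0]]]}}

```text
time: 5.45
tool_pos: [571.3, 19.8, 198.4]
tcp_rot: [180.0, -0.0, 154.5]
ft_force: [0.3, -0.2, 0.2]
finger_gap: 21.1
grip_force: 52.8
```

```bash
python3 - <<'E'
from h import *
s=r.sense();print(s['tool_pos'],s['tcp_rot'],s['finger_gap'])
im,d,p,T=snap('wrist'); cv2.imwrite('pics/w2.png',im); np.savez('w2.npz',im=im,d=d,T=T)
E
```

```text
[571.31187702  19.79570225 198.35576503] [ 1.79993261e+02 -1.90979792e-03  1.54482029e+02] 21.144905274065135
```

View pics/w2.png

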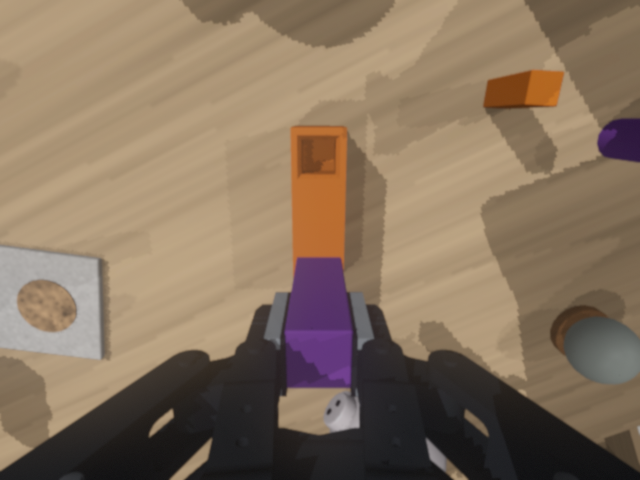

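The hole is at (318,155), inside the block's end face edges at u 292–348 and v 126. The peg is held square, with its top face around (320,360) and its foot edge at v 258.

```bash
python3 - <<'E'
from h import *
z=np.load('w2.npz'); im,d,T=z['im'],z['d'],z['T']; p=r.camera_params('wrist'); P=pts(d,p,T)
s=r.sense(); A=R.from_euler('xyz',s['tcp_rot'],degrees=True); t0=s['tool_pos']
tl=lambda X:A.inv().apply(X-t0)
o=orange(im)>0; o[:,:270]=0;o[:,370:]=0;o[260:]=0
k,l,st,c=cv2.connectedComponentsWithStats(o.astype(np.uint8)); print(st[1:][st[1:,4]>100])
# edges per row/col of the orange block, projected to z=60
L=[];Rr=[]
for v in range(180,250,5):
    u=np.where(o[v])[0]; L.append(plane(u.min()-.5,v,60,p,T)); Rr.append(plane(u.max()+.5,v,60,p,T))
L=tl(np.array(L));Rr=tl(np.array(Rr))
for nm,E in (('L',L),('R',Rr)): print(nm,'slope deg',np.degrees(np.polyfit(E[:,0],E[:,1],1)[0]).round(2),'y',E[:,1].round(1))
top=tl(np.array([plane(u,np.where(o[:,u])[0].min()-.5,60,p,T) for u in range(298,342,4)])); print('end x',top[:,0].round(1))
g=cv2.cvtColor(im,cv2.COLOR_BGR2GRAY)
print('row155',im[155,286:354,2]); print('col318',im[118:190,318,2])
print('z top', np.nanmedian(P[190:240,305:335,2]))
# peg
m=hue(im,120,160)>0; m[:,:270]=0;m[:,370:]=0
X=tl(P[m]); 
pt=X[X[:,2]<-31]; print('pegtop',len(pt),np.nanpercentile(pt,[2,50,98],axis=0).round(1))
for nm in ['top']: pass
v=np.where(m[:,320])[0]; vf=v.min()-.5; u=np.where(m[262])[0]; 
print('foot edge',vf,tl(plane(320,vf,t0[2]-34.4,p,T)[None]),tl(np.array([plane(u.min()-.5,262,t0[2]-36,p,T),plane(u.max()+.5,262,t0[2]-36,p,T)])))
print('col320 peg',v.min(),v.max(),im[320:345,320])
E
```

```text
[[ 291  126   56  134 7017]]
L slope deg 0.08 y [-20.7 -20.8 -20.9 -21.  -21.  -21.1 -20.5 -20.5 -20.6 -20.7 -20.8 -20.9
 -21.  -21.1]
R slope deg 0.28 y [19.1 19.2 19.2 19.3 19.4 18.7 18.8 18.9 18.9 19.  19.1 19.2 19.3 18.6]
end x [71.5 71.5 71.5 71.5 71.5 71.5 71.5 71.5 71.5 70.8 71.5]
row155 [170 171 172 173 178 184 188 188 188 186 178 160 145 139 134 123 116 118
 121 120 118 115 113 113 114 120 128 133 136 135 135 135 135 135 134 135
 134 134 135 134 134 134 134 134 134 134 134 131 132 148 169 177 179 181
 184 186 187 187 185 178 156 129 116 113 113 113 112 112]
col318 [161 161 161 161 161 159 156 149 154 170 183 187 188 188 188 185 177 159
 140 132 131 133 134 135 135 135 135 135 135 135 135 135 135 135 136 135
 135 135 135 135 134 130 122 116 114 113 113 113 113 114 112 112 114 122
 133 146 163 178 183 184 185 186 187 187 187 188 187 187 187 187 187 187]
z top 61.114312063402025
pegtop 4074 [[ -7.4 -10.6 -37.8]
 [  4.5  -0.5 -36.6]
 [ 13.    9.5 -31.9]]
foot edge 273.5 [[2.40489343e+00 1.96329265e-02 3.43999053e+01]] [[ 7.96178786  6.79523079 36.00024474]
 [ 7.96150728  7.29688641 36.0002864 ]]
col320 peg 274 385 [[106  50  85]
 [106  49  85]
 [107  49  86]
 [106  49  85]
 [106  49  85]
 [106  49  85]
 [106  48  84]
 [106  48  85]
 [107  50  86]
 [113  52  90]
 [124  57  99]
 [134  60 106]
 [138  62 109]
 [138  61 109]
 [136  60 108]
 [136  59 107]
 [136  60 107]
 [135  59 107]
 [136  59 107]
 [135  59 107]
 [134  59 106]
 [132  58 104]
 [129  56 101]
 [127  56 100]
 [127  57 100]]
```

```bash
python3 - <<'E'
from h import *
z=np.load('w2.npz'); im,T=z['im'],z['T']; p=r.camera_params('wrist')
s=r.sense(); A=R.from_euler('xyz',s['tcp_rot'],degrees=True); t0=s['tool_pos']
tl=lambda X:A.inv().apply(X-t0)
print(im[250:280:2,320].tolist()); print(im[380:394,320].tolist())
print('r360',im[360,280:292].tolist(),im[360,346:358].tolist()); print('r270',im[270,286:300].tolist(),im[270,338:352].tolist())
for v in (329.5,386.5): print('top',v,tl(plane(319,v,t0[2]+35.6,p,T)).round(1))
for u in (286,352): print('topy',tl(plane(u,360,t0[2]+35.6,p,T)).round(1))
for v in (257,258,259): print('foot',tl(plane(319,v,t0[2]-34.4,p,T)).round(1))
for u in (295,343.5): print('footy',tl(plane(u,259,t0[2]-34.4,p,T)).round(1))
E
```

```text
[[51, 109, 186], [51, 108, 186], [52, 109, 186], [67, 99, 170], [98, 65, 112], [103, 57, 95], [104, 56, 95], [104, 56, 95], [103, 55, 93], [103, 55, 93], [104, 56, 93], [104, 56, 93], [104, 55, 92], [104, 55, 92], [104, 55, 91]]
[[101, 49, 81], [102, 49, 82], [102, 49, 82], [102, 49, 83], [102, 49, 82], [102, 51, 84], [102, 58, 89], [103, 82, 109], [107, 113, 137], [112, 133, 157], [113, 140, 163], [112, 140, 163], [113, 140, 163], [112, 139, 161]]
r360 [[38, 35, 43], [38, 36, 43], [39, 36, 44], [39, 35, 43], [40, 35, 43], [49, 35, 47], [65, 38, 56], [76, 41, 64], [81, 42, 67], [81, 41, 67], [82, 42, 67], [82, 42, 67]] [[126, 56, 99], [126, 56, 99], [126, 56, 99], [121, 55, 95], [107, 50, 84], [84, 45, 69], [59, 41, 53], [51, 43, 49], [49, 42, 48], [48, 42, 48], [48, 42, 47], [44, 38, 44]]
r270 [[119, 148, 172], [118, 148, 172], [118, 147, 171], [118, 148, 171], [117, 147, 171], [115, 145, 172], [105, 138, 175], [84, 118, 175], [83, 95, 159], [100, 75, 126], [106, 63, 102], [106, 61, 96], [105, 60, 95], [105, 60, 96]] [[105, 55, 92], [105, 55, 92], [103, 55, 91], [99, 56, 91], [86, 62, 97], [75, 77, 110], [74, 90, 116], [77, 97, 118], [82, 103, 124], [87, 110, 131], [89, 113, 134], [90, 114, 136], [90, 114, 137], [91, 115, 137]]
top 329.5 [ 12.6  -0.5 -35.6]
top 386.5 [ -9.2  -0.5 -35.6]
topy [  1.2 -11.4 -35.6]
topy [  1.2  10.4 -35.6]
foot [11.2 -0.5 34.4]
foot [10.7 -0.5 34.4]
foot [10.2 -0.5 34.4]
footy [ 10.2 -12.4  34.4]
footy [10.2 11.7 34.4]
```

Request:
{"method": "jog_arm", "body": {"rows": [[[25, 0, 0], [0, 0, 0]], [[49, 0, 10], [0, 0, 0]], [[49, 0, 40], [0, 0, 0]], [[49, 0, 70], [0, 0, 0]], [[49, 0, 90], [0, 0, 0]], [[49, 0, 95], [0, 0, 0]], [[49, 0, 95], [0, 0, 0]], [[49, 0, 95], [0, 0, 0]], [[49, 0, 95], [0, 0, 0]]]}}

```text
time: 6.4
tool_pos: [528.6, 40.0, 105.0]
tcp_rot: [179.9, 0.1, 154.4]
ft_force: [0.3, -0.6, 0.8]
finger_gap: 21.3
grip_force: 52.8
```

```bash
python3 - <<'E'
from h import *
s=r.sense();print(s['tool_pos'],s['tcp_rot'],s['finger_gap'])
im,d,p,T=snap('wrist'); c=im[150:450,170:470]
im2,d2,p2,T2=snap('scene'); c2=im2[180:300,310:430]
cv2.imwrite('pics/w3.png',np.hstack([cv2.resize(c,(400,400)),cv2.resize(c2,(400,400))]))
E
```

```text
[528.55766456  40.02113661 105.02496518] [1.79934997e+02 1.41787371e-01 1.54405362e+02] 21.287250663703027
```

View pics/w3.png

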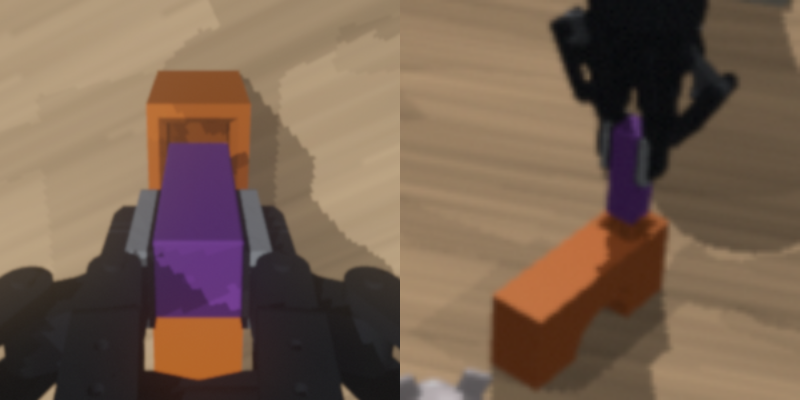

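The left crop shows the peg foot edge at crop v 143 and the block's end edge at v 103. The lateral alignment looks centred, so I'll check it numerically before descending.

```bash
python3 - <<'E'
from h import *
s=r.sense(); print(s['tool_pos'],s['joint_pos']); A=R.from_euler('xyz',s['tcp_rot'],degrees=True); t0=s['tool_pos']
tl=lambda X:A.inv().apply(X-t0)
im,d,p,T=snap('wrist'); o=orange(im)>0
b=[np.where(np.diff(im[200:260,u,2].astype(int))>0)[0] for u in ()]
print(im[200:262:1,320,2].tolist())
for v in (226.5,227.3,228): print('end',tl(plane(319,v,60,p,T)).round(1))
v=232
print('row232',im[232,270:370,2].tolist())
E
```

```text
[528.28548297  39.98648513 104.67033292] [-1.21863076e+00  2.16059075e+00  1.04476910e+02  2.09316410e-03
  7.32360264e+01 -6.56189118e+01]
[161, 161, 156, 148, 139, 136, 135, 135, 135, 135, 135, 135, 135, 135, 135, 135, 135, 135, 134, 134, 134, 134, 134, 135, 135, 134, 135, 138, 149, 161, 166, 166, 166, 166, 166, 166, 166, 163, 152, 131, 114, 110, 115, 122, 127, 129, 130, 131, 131, 131, 131, 131, 131, 130, 130, 128, 122, 109, 96, 91, 90, 90]
end [23.9 -0.6 44.6]
end [23.5 -0.6 44.6]
end [23.1 -0.6 44.6]
row232 [172, 171, 172, 171, 171, 171, 170, 170, 170, 175, 183, 187, 188, 187, 187, 187, 187, 187, 187, 187, 187, 187, 187, 187, 187, 187, 187, 187, 186, 185, 181, 175, 170, 167, 167, 167, 167, 167, 167, 167, 167, 167, 166, 166, 166, 166, 167, 166, 167, 166, 166, 166, 166, 166, 166, 166, 166, 166, 166, 166, 167, 166, 166, 166, 166, 166, 166, 166, 166, 166, 166, 166, 166, 166, 166, 166, 166, 166, 166, 166, 166, 166, 166, 166, 166, 166, 165, 159, 142, 124, 117, 116, 116, 116, 115, 115, 115, 114, 114, 113]
```

Request:
{"method": "jog_arm", "body": {"rows": [[[0.5, -0.3, 5], [0, 0, 0]], [[0.5, -0.3, 9], [0, 0, 0]], [[0.5, -0.3, 12], [0, 0, 0]], [[0.5, -0.3, 15], [0, 0, 0]], [[0.5, -0.3, 18], [0, 0, 0]], [[0.5, -0.3, 21], [0, 0, 0]]]}}

```text
time: 7.15
tool_pos: [526.7, 39.9, 82.0]
tcp_rot: [-180.0, -0.0, 154.4]
ft_force: [-0.5, 0.3, -0.4]
finger_gap: 21.4
grip_force: 52.8
```

Request:
{"method": "jog_arm", "body": {"rows": [[[0, 0, 3], [0, 0, 0]], [[0, 0, 6], [0, 0, 0]], [[0, 0, 8], [0, 0, 0]], [[0, 0, 10], [0, 0, 0]], [[0, 0, 12], [0, 0, 0]], [[0, 0, 13.5], [0, 0, 0]], [[0, 0, 13.5], [0, 0, 0]]]}}

```text
time: 7.85
tool_pos: [526.9, 39.9, 69.3]
tcp_rot: [180.0, 0.0, 154.4]
ft_force: [-1.7, 0.2, 5.2]
finger_gap: 21.4
grip_force: 53.1
```

Request:
{"method": "jog_arm", "body": {"rows": [[[0, 0, 0.7], [0, 0, 0]], [[0, 0, 0.7], [0, 0, 0]], [[0, 0, 0.7], [0, 0, 0]]]}}

```text
time: 8.15
tool_pos: [527.1, 39.9, 69.3]
tcp_rot: [180.0, 0.0, 154.4]
ft_force: [-4.7, -1.0, 10.6]
finger_gap: 21.2
grip_force: 54.3
```

Request:
{"method": "jog_arm", "body": {"rows": [[[0, 0, 0], [0, 0, 0]], [[0, 0, 0], [0, 0, 0]], [[0, 0, 0], [0, 0, 0]], [[0, 0, 0], [0, 0, 0]], [[0, 0, 0], [0, 0, 0]]], "grip": 75}}

```text
time: 8.65
tool_pos: [526.7, 40.0, 68.0]
tcp_rot: [180.0, -0.0, 154.4]
ft_force: [0.7, 0.4, -0.2]
finger_gap: 74.8
grip_force: 0.0
```

Request:
{"method": "jog_arm", "body": {"rows": [[[0, 0, -20], [0, 0, 0]], [[0, 0, -60], [0, 0, 0]], [[0, 0, -100], [0, 0, 0]], [[-40, 0, -125], [0, 0, 0]], [[-75, 0, -125], [0, 0, 0]], [[-82, 0, -125], [0, 0, 0]], [[-82, 0, -125], [0, 0, 0]], [[-82, 0, -125], [0, 0, 0]], [[-82, 0, -125], [0, 0, 0]]]}}

```text
time: 9.55
tool_pos: [599.6, 5.1, 192.5]
tcp_rot: [-180.0, -0.1, 154.4]
ft_force: [-0.5, 0.8, 0.1]
finger_gap: 75.0
grip_force: 0.0
```

```bash
python3 - <<'E'
from h import *
s=r.sense();print(s['tool_pos'],s['tcp_rot'],s['finger_gap'])
A=R.from_euler('xyz',s['tcp_rot'],degrees=True); tl=lambda X:A.inv().apply(X-s['tool_pos'])
im,d,p,T=snap('wrist'); P=pts(d,p,T); np.savez('w4.npz',im=im,d=d,T=T)
im2,d2,p2,T2=snap('scene'); c2=im2[180:300,310:430]
cv2.imwrite('pics/w4.png',np.hstack([cv2.resize(im,(533,400)),cv2.resize(c2[:,20:100],(267,400))]))
m=hue(im,120,160)>0;X=P[m]; X=X[np.hypot(X[:,0]-527,X[:,1]-40)<40]; t=X[X[:,2]>np.nanpercentile(X[:,2],80)-4]; print('peg',np.nanpercentile(X[:,2],[50,90,98]),rect(t))
o=orange(im)>0; Q=P[o]; Q=Q[(Q[:,2]>54)&(Q[:,2]<70)&(np.hypot(Q[:,0]-572,Q[:,1]-19)<85)]; print('block',len(Q),rect(Q),np.median(Q[:,2]))
E
```

```text
[599.58785403   5.11851223 192.45373681] [-1.79977593e+02 -8.53953396e-02  1.54431249e+02] 74.96314647189604
peg [106.00849038 106.86835211 107.37356498] (array([525.7,  39.6]), array([21.2, 20.7]), 64.5)
block 8880 (array([570.4,  18.9]), array([ 39.7, 139.6]), 64.3) 61.09140229213838
```

View pics/w4.png

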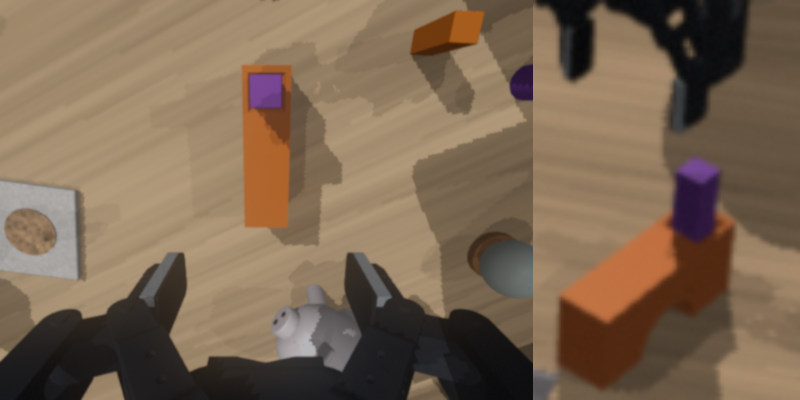

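The peg stands home in the block: its top is at z 106 with the block top at 61, so about 45 mm sticks out. The view shows the peg at (266,91) and the block's far end at (266,225). Next I grip the solid pillar.

Request:
{"method": "jog_arm", "body": {"rows": [[[0, 0, 30], [0, 0, 0]], [[0, 0, 70], [0, 0, 0]], [[0, 0, 110], [0, 0, 0]], [[0, 0, 135], [0, 0, 0]], [[0, 0, 155], [0, 0, 0]], [[0, 0, 168], [0, 0, 0]], [[0, 0, 168], [0, 0, 0]], [[0, 0, 168], [0, 0, 0]], [[0, 0, 168], [0, 0, 0]]]}}

```text
time: 10.55
tool_pos: [602.0, 4.5, 26.9]
tcp_rot: [179.9, 0.1, 154.4]
ft_force: [0.4, 0.4, 0.4]
finger_gap: 75.1
grip_force: 0.0
```

Request:
{"method": "jog_arm", "body": {"rows": [[[0, 0, 0], [0, 0, 0]], [[0, 0, 0], [0, 0, 0]], [[0, 0, 0], [0, 0, 0]], [[0, 0, 0], [0, 0, 0]], [[0, 0, 0], [0, 0, 0]], [[0, 0, 0], [0, 0, 0]], [[0, 0, 0], [0, 0, 0]]], "grip": 28, "force": 90}}

```text
time: 11.25
tool_pos: [601.6, 4.4, 26.2]
tcp_rot: [180.0, 0.1, 154.4]
ft_force: [-0.4, -0.0, 5.6]
finger_gap: 38.9
grip_force: 91.3
```

Request:
{"method": "jog_arm", "body": {"rows": [[[0, 0, -5], [0, 0, 0]], [[0, 0, -20], [0, 0, 0]], [[0, 0, -40], [0, 0, 0]], [[0, 0, -60], [0, 0, 0]], [[0, 0, -80], [0, 0, 0]], [[0, 0, -80], [0, 0, 0]], [[0, 0, -80], [0, 0, 0]], [[0, 0, -80], [0, 0, 0]]]}}

```text
time: 12.05
tool_pos: [599.8, 4.6, 103.8]
tcp_rot: [-180.0, -0.1, 154.4]
ft_force: [0.5, -0.6, -1.8]
finger_gap: 38.9
grip_force: 90.6
```

```bash
python3 -c "
from h import *
go(575.4,-277.4,186.2,146.2)"
```

```text
shift [ -99.7 -264.9  -82.4] rot [-0.0009 -0.0019  0.1431]
```

Request:
{"method": "jog_arm", "body": {"rows": [[[0, 0, -20], [0, 0, 0]], [[-6, -16, -45], [0, 0, 0.01]], [[-16, -44, -65], [0, 0, 0.03]], [[-30, -80, -82], [0, 0, 0.05]], [[-45, -119, -82], [0, 0, 0.07]], [[-60, -159, -82], [0, 0, 0.09]], [[-75, -199, -82], [0, 0, 0.11]], [[-88, -234, -82], [0, 0, 0.13]], [[-96, -256, -82], [0, 0, 0.143]], [[-100, -265, -82], [0, 0, 0.143]]]}}

```text
time: 13.05
tool_pos: [575.0, -279.8, 185.1]
tcp_rot: [-180.0, -0.2, 146.0]
ft_force: [0.1, 0.5, -1.4]
finger_gap: 39.1
grip_force: 90.8
```

Request:
{"method": "jog_arm", "body": {"rows": [[[0, 0, 0], [0, 0, 0]], [[0, 0, 0], [0, 0, 0]], [[0, 0, 0], [0, 0, 0]], [[0, 0, 0], [0, 0, 0]], [[0, 0, 0], [0, 0, 0]], [[0, 0, 0], [0, 0, 0]]]}}

```text
time: 13.65
tool_pos: [576.6, -277.1, 187.3]
tcp_rot: [180.0, 0.0, 146.3]
ft_force: [0.4, 0.4, -2.6]
finger_gap: 39.0
grip_force: 90.8
```

```bash
python3 - <<'E'
from h import *
s=r.sense();print(s['tool_pos'],s['tcp_rot'],s['finger_gap'],s['grip_force'])
im,d,p,T=snap('wrist'); im2,d2,p2,T2=snap('scene'); im3,d3,p3,T3=snap('top')
cv2.imwrite('pics/w5.png',np.hstack([cv2.resize(im,(400,300)),cv2.resize(im2[120:300,160:400],(400,300))]))
# block's top face seen by the wrist camera and by top
for n,i,dd,pp,TT in (('wrist',im,d,p,T),('top',im3,d3,p3,T3),('scene',im2,d2,p2,T2)):
    P=pts(dd,pp,TT); near=np.hypot(P[...,0]-547,P[...,1]+258)<95
    o=(orange(i)>0)&near&(P[...,2]>212)&(P[...,2]<232); q=(hue(i,120,160)>0)&near&(P[...,2]>200)
    if o.sum()>20: print(n,'block top',o.sum(),rect(P[o]),np.median(P[o][:,2]))
    if q.sum()>20: t=P[q]; zt=np.percentile(t[:,2],85); t=t[t[:,2]>zt-6]; print(n,'peg top',zt,rect(t))
    b=(orange(i)>0)&near&(P[...,2]>150)&(P[...,2]<212)
    if b.sum()>50:
        X=P[b]; c=X.mean(0); nn=np.linalg.svd(X-c,full_matrices=False)[2][2]; print(n,'face',b.sum(),c,nn)
    m=(P[...,2]>4)&(P[...,2]<16)
    m=cv2.morphologyEx(m.astype(np.uint8),cv2.MORPH_OPEN,np.ones((5,5))); k,l,st,c=cv2.connectedComponentsWithStats(m)
    print([ (rect(P[l==j])) for j in range(1,k) if st[j,4]>1500])
E
```

```text
[ 576.59637102 -277.14925604  187.25355949] [1.79998621e+02 1.29804467e-02 1.46252947e+02] 38.98485162233801 90.8207756280899
wrist block top 37191 (array([ 545.5, -257.4]), array([ 42. , 134.9]), 56.7) 222.07793923292616
wrist peg top 267.6574801636586 (array([ 506.6, -231.3]), array([21.9, 20.8]), 56.7)
[(array([ 468.6, -374.4]), array([163.2, 110. ]), 56.2)]
top block top 687 (array([ 529.6, -248.9]), array([36.3, 96.4]), 58.5) 221.3981324542723
top peg top 268.0634964800488 (array([ 508.3, -230.7]), array([21.7, 21.5]), 56.2)
[(array([ 495.5, -334.8]), array([109.6, 109. ]), 56.2)]
scene block top 460 (array([ 552.2, -253.4]), array([ 56.5, 140.9]), 55.4) 220.25369585782204
scene peg top 264.79346464616094 (array([ 510. , -228.6]), array([24.1, 21.3]), 53.3)
scene face 866 [ 566.25066535 -249.65454996  189.61504748] [-0.61947273 -0.78315745  0.05401806]
[(array([ 499.5, -326.3]), array([272.3, 112.5]), 55.9)]
```

View pics/w5.png

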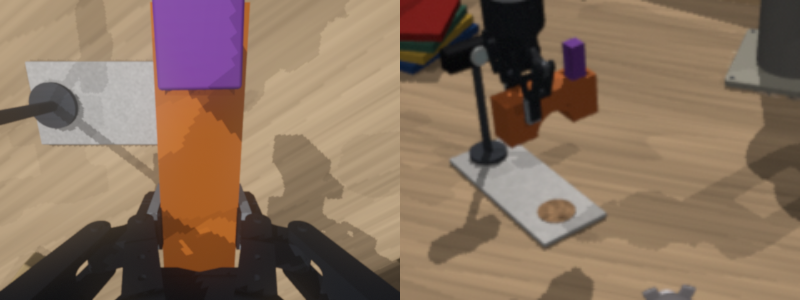

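The view shows the block held level over the board with the peg still in it, facing the webcam. A 1 mm correction, then I let it settle.

Request:
{"method": "jog_arm", "body": {"rows": [[[0.9, -0.7, 0.8], [0, 0, 0]], [[0.9, -0.7, 0.8], [0, 0, 0]], [[0.9, -0.7, 0.8], [0, 0, 0]], [[0.9, -0.7, 0.8], [0, 0, 0]], [[0.9, -0.7, 0.8], [0, 0, 0]], [[0.9, -0.7, 0.8], [0, 0, 0]], [[0.9, -0.7, 0.8], [0, 0, 0]], [[0.9, -0.7, 0.8], [0, 0, 0]], [[0.9, -0.7, 0.8], [0, 0, 0]], [[0.9, -0.7, 0.8], [0, 0, 0]]]}}

```text
time: 14.8
tool_pos: [575.2, -277.8, 186.3]
tcp_rot: [-180.0, -0.0, 146.2]
ft_force: [-0.5, -0.2, -0.8]
finger_gap: 38.9
grip_force: 90.8
```

```bash
python3 - <<'E'
from h import *
s=r.sense();print(s['tool_pos'],s['tcp_rot'],s['finger_gap'],abs(s['qd']).max())
im,d,p,T=snap('top'); P=pts(d,p,T); q=(hue(im,120,160)>0)&(P[...,2]>200)
t=P[q]; t=t[t[:,2]>np.percentile(t[:,2],85)-6]; c,_,a=rect(t); print(c,a,'mid',c+49*np.array([.832,-.556]),np.median(t[:,2]))
im,d,p,T=snap('wrist'); P=pts(d,p,T); m=(orange(im)>0)&(P[...,2]>212)&(P[...,2]<232); X=P[m]; nn=np.linalg.svd(X-X.mean(0),full_matrices=False)[2][2]; print('top normal',nn,rect(X),np.median(X[:,2]))
E
```

```text
[ 575.23294436 -277.7800159   186.2792289 ] [-1.79999108e+02 -2.48404726e-03  1.46205902e+02] 38.8611391046364 0.14473622263849326
[ 507.1 -231.3] 57.2 mid [ 547.868 -258.544] 265.6515506882214
top normal [-0.00160472  0.00201451  0.99999668] (array([ 544.6, -257.8]), array([ 41.6, 135.2]), 55.9) 221.12256405886126
```

Level, centred to about 1 mm, at the right height and still.

```bash
python3 -c "
from h import *
print(r.hand_in())"
```

```text
the job is handed in; nothing more can be done
None
```

The square peg is fully home in the bridge block, and the arm is holding the block still above the cork spot, upright, at lens height and with a broad face square to the webcam; the job was handed in at about 15 s, with no verdict shown.

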